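Get the check lamp out from behind the containers

ROBOT

A 6-joint arm with a two-finger parallel gripper is mounted at the origin on the work surface. World frame = base frame: x ahead of the robot, y to its left, z up, the work surface at z = 0. Lengths are in m, angles in degrees, forces in N, time in s.
With the tool pointing down it reaches from about 0.4 to 0.825 m from the base axis. Payload 7 kg.
Tool frame: the origin (TCP) lies on the centre line of the jaws, within the pads' length; the fingertips stand 8 mm ahead of it and the grasp point (between the pads) lies 11 mm behind it (r.tcp_to_tips is the distance from the TCP to the fingertips, in m); z points along the fingers, y is the direction in which the jaws open and shut (so a half turn about z gives the same grasp; the last joint's range is limited). The gripper opens to 88 mm and grips with 3 to 60 N. Pads are 19 mm wide; open, the fingers measure 130 mm over their backs; the gripper's body (78 mm by 193 mm) begins 47 mm behind the grasp point.
Start: joints at [93.226, 20.546, 0.682, 0, -70.136, -16.507], TCP at [0.155, 0.657, 0.235] pointing down, gripper open.
Joint ranges: [-176.03, 176.03], [-82.01, 121.73], [-58.28, 71.71], [-173.87, 95.51], [-174.79, -0.11], [-173.66, 173.66]. Speed limits (degrees/s): [136.94, 136.94, 172.46, 180, 180, 180].

INTERFACE

Orientations are given as [roll, pitch, yaw] about the fixed x, y, z axes, in that order (R = Rz(yaw) Ry(pitch) Rx(roll)).
In Python, from plant import r gives the robot as it stands.
- The arm moves only by the tool drive_tool, never from a script. Its argument "plan" is text: rows parted by semicolons, each of 4 numbers parted by spaces: the shift along the tool's x, y, z in cm, then the turn about the tool's z in rad. A call has 1 to 8 rows; each row is the pose to reach, as a shift and turn from the pose commanded when the call began, along the tool's axes at that moment; what a row does not reach only later rows make up. A row lasts 1/8 s, in which the tool goes at most 62.5 mm and 10.7 degrees, less where a joint would pass 70% of its speed; a pose out of reach is approached as far as the arm can. A call with a gripper value outside its range is refused whole. "fingers" is the closure, from -1 (fully open) to 1 (shut), set as the call begins (left out, the last holds). The fingers move at their own pace and stop on an object; "squeeze" is the grip in N (left out, the last holds). Time passes only in rows, so rows that repeat a pose let the fingers close. It gives the time, the measured TCP pose, the force and the opening at its end, in the units of the state.
- r.get_state(): the state, without advancing time (a new reading comes with each control period).
- r.capture(name): name is "side" or "top" or "wrist"; returns a dict with "frame" (400x640x3 uint8, red, green, blue), "fovy" (degrees; the focal length in pixels is half the picture's height over the tangent of half this angle, whatever the lens; pixels are square), "cx", "cy" (the principal point, pixels), "k1" (the pictures are not rectified: a ray, as slopes to the right and down, at radius r is drawn at 1 + k1 r^2 times it, then the intrinsics apply), "rvec" (rotation vector, rad) and "tvec" (3), from world to camera coordinates, as OpenCV has them. Camera axes: x right, y down, z forward; pixel columns grow to the right and rows downward; lengths in m; the calibration is good to about 2 mm. A picture is of the moment at which its call begins. There is no depth.
- r.close_job(): hands the job in, once; it reports no verdict.
The state is a dict: "time_s": time; "joints": joint angles; "qd": joint speeds; "joint_torque": joint torques, N m; "tcp_pos": TCP position; "eef_rot": TCP orientation; "contact_force": force on the tool from outside, world axes, zero at the start; "moment": the same for the moment, N m; "gripper_width": finger opening in m.
Only numpy, scipy, OpenCV 4.12 (cv2) and the standard library are available. Lean on these libraries where they do the work, as an engineer would, in place of code of your own. Each camera call takes 0.05 s, during which the arm holds its last target. There are 200 camera calls.

TASK

The handheld check lamp lies in the grey stock tray behind three tall containers. Stand all three containers upright on the ribbed rubber mat, then lay the lamp in its black cradle, between the end stops and flat on the floor of the cradle; only then put each container back upright in the middle of its own rubber pad in the tray (round tin on the round pad, square canister on the square pad, oblong carton on the oblong pad). Do not tip any container over.

Things in the scene. Friction and masses are not known exactly. Their poses are not given: they have to be found in the camera images.
- lamp_center (a point): Centre (half-way up) of the handheld check lamp: a loose white rounded bar 160 long (its x) x 34 wide (y) x 36 high mm, 0.13 to 0.23 kg, dark window and tube on top. It lies on the tray's floor (6 mm above the table) 8 to 35 mm behind the containers, on the side away from the robot, along their row; they bar the gripper until moved. Either end may point either way in the cradle.
- tin_center (a point): Centre (half-way up) of the round metal tin: a loose upright cylinder of 47 mm diameter and 120 mm high, centre 60 mm above its underside, 0.15 to 0.31 kg. z up. It starts on the round pad.
- canister_center (a point): Centre (half-way up) of the square grey plastic canister: loose, upright, body 44 x 44 mm (along its x and y) and 112 mm high, above that a round black cap of 38 mm diameter and 18 mm height, 130 mm in all; centre 65 mm above its underside, 0.15 to 0.31 kg. z up. It starts on the square pad.
- carton_center (a point): Centre (half-way up) of the oblong cardboard carton with a paper band: loose, upright, 38 mm (its x) x 58 mm (its y) x 125 mm high, rigid and full, centre 62.5 mm above its underside, 0.14 to 0.28 kg. z up. It starts on the oblong pad.
- pad_round_top (a point): Centre of the top of the round rubber pad: fixed, 66 mm diameter, 3 mm thick, top 9 mm above the table. The three pads form a straight row in the grey stock tray, 78 mm from centre to centre, in any order; the row runs along the pads' y, their x points away from the robot, to the lamp's side.
- pad_square_top (a point): Centre of the top of the square rubber pad: fixed, 66 x 66 mm, 3 mm thick, top 9 mm above the table, axes as for the round pad. The tray is a plate 170 mm (x) x 250 mm (y), 6 mm thick, with rims 16 mm high (above the table) at both ends of the row and about 50 mm behind the lamp; its front, towards the robot, is open.
- pad_oblong_top (a point): Centre of the top of the oblong rubber pad: fixed, 56 mm (x) x 76 mm (y), 3 mm thick, top 9 mm above the table, axes as for the round pad. Bystanders, none in the way: a spray bottle (176 mm high), a brick of plain notes (150 x 72 x 100 mm) and a flat calculator stand at the table's far edge, more than 0.75 m from the robot's base.
- mat_top (a point): Centre of the top of the ribbed black rubber mat, at the left or right of the tray, empty at the start: fixed, 280 mm (its x, roughly away from the robot) x 140 mm (its y), 4 mm thick. All three containers stand on it at once while the lamp is moved; three places 90 mm apart along its x fit.
- cradle_floor (a point): Centre of the floor of the lamp's black cradle, across the tray from the mat: fixed, floor 5 mm above the table, free space 178 mm (its x) x 52 mm (its y) between end stops and corner lips that rise 11 mm above the floor. The long sides are open along the middle 120 mm, so fingers on the lamp's long sides near its middle meet no lip. The lamp lies along the cradle's x.

How it is judged (in metres and radians):
On the way, in this order (a step that is already met when the one before it is completed fails the run):
1. all three containers stand on the mat together, the lamp still in the tray (x of tin_center in the frame of mat_top between -0.13 and 0.13 m and y of tin_center in the frame of mat_top between -0.065 and 0.065 m and z of tin_center in the frame of mat_top below 0.068 m and angle between each of tin_center, canister_center, carton_center's own z axis and vertical below 0.15 rad and x of canister_center in the frame of mat_top between -0.13 and 0.13 m and y of canister_center in the frame of mat_top between -0.065 and 0.065 m and z of canister_center in the frame of mat_top below 0.073 m and x of carton_center in the frame of mat_top between -0.13 and 0.13 m and y of carton_center in the frame of mat_top between -0.065 and 0.065 m and z of carton_center in the frame of mat_top below 0.0705 m and distance of lamp_center from where it was at the start of the episode below 0.05 m), for 0.2 s.
2. the lamp lies in its cradle, the containers still on the mat (x of lamp_center in the frame of cradle_floor between -0.014 and 0.014 m and y of lamp_center in the frame of cradle_floor between -0.013 and 0.013 m and z of lamp_center in the frame of cradle_floor below 0.024 m and angle between the x axis of lamp_center and the x axis of cradle_floor, either way round below 0.15 rad and angle between lamp_center's own z axis and vertical below 0.12 rad and x of tin_center in the frame of mat_top between -0.13 and 0.13 m and y of tin_center in the frame of mat_top between -0.065 and 0.065 m and z of tin_center in the frame of mat_top below 0.068 m and angle between each of tin_center, canister_center, carton_center's own z axis and vertical below 0.15 rad and x of canister_center in the frame of mat_top between -0.13 and 0.13 m and y of canister_center in the frame of mat_top between -0.065 and 0.065 m and z of canister_center in the frame of mat_top below 0.073 m and x of carton_center in the frame of mat_top between -0.13 and 0.13 m and y of carton_center in the frame of mat_top between -0.065 and 0.065 m and z of carton_center in the frame of mat_top below 0.0705 m), for 0.2 s.
At the end, for the whole second after the job is handed in: The lamp lies flat in the cradle (within 14 mm along and 13 mm across, 0.15 rad of the cradle's line, either way round); tin, canister and carton stand upright on the round, square and oblong pad, each within 13 mm of the pad's centre; all at rest (x of lamp_center in the frame of cradle_floor between -0.014 and 0.014 m and y of lamp_center in the frame of cradle_floor between -0.013 and 0.013 m and z of lamp_center in the frame of cradle_floor below 0.024 m and angle between the x axis of lamp_center and the x axis of cradle_floor, either way round below 0.15 rad and angle between lamp_center's own z axis and vertical below 0.12 rad and linear speed of each of lamp, tin, canister, carton below 0.02 m/s and angular speed of each of lamp, tin, canister, carton below 0.2 rad/s and horizontal distance between tin_center and pad_round_top below 0.013 m and z of tin_center in the frame of pad_round_top below 0.066 m and angle between each of tin_center, canister_center, carton_center's own z axis and vertical below 0.1 rad and horizontal distance between canister_center and pad_square_top below 0.013 m and z of canister_center in the frame of pad_square_top below 0.071 m and horizontal distance between carton_center and pad_oblong_top below 0.013 m and z of carton_center in the frame of pad_oblong_top below 0.0685 m); the robot touches nothing.
It fails at once if a container is tipped over (angle between any of tin_center, canister_center, carton_center's own z axis and vertical above 0.7 rad).
It also fails if it takes over 134 s, if anything falls off the work surface, if the arm or the gripper's body presses on something with over 40 N, if the wrist force passes 120 N, or if a joint passes its speed limit or range.

## Working session

There is one attempt and no reset: what is moved stays moved. The work goes in short steps, Python scripts to look and compute and a tool call to move; the robot and the scene stay as the last step left them, time stands still between calls to the robot, and variables do not carry over. Pictures are saved under pics/ and viewed, about 12 in all and at most 16, crops included, and the job is handed in when it is done.

Besides the shell and the picture viewer there is one more tool, called in YAML: its name, and indented under it one key for each argument. drive_tool: Moves the arm, as the interface text tells. Its arguments: {"type":"object","properties":{"plan":{"type":"string"},"fingers":{"type":"number"},"squeeze":{"type":"number"}},"required":["plan"]}

```bash
ls; mkdir -p pics; python3 - <<'E'
from plant import r
import cv2,numpy as np,json
s=r.get_state(); print({k:np.round(v,3).tolist() for k,v in s.items()}, r.tcp_to_tips)
for n in ["side","top"]:
    c=r.capture(n); cv2.imwrite(f"pics/{n}0.png",c["frame"][:,:,::-1])
    f=c.pop("frame"); print(n,{k:np.round(v,4).tolist() for k,v in c.items()})
E
```

```text
pics
{'time_s': 0.0, 'joints': [93.226, 20.59, 0.635, -0.02, -70.135, -16.507], 'qd': [0.043, -0.047, 0.029, 0.048, -0.11, 0.13], 'joint_torque': [0.001, -58.271, 29.306, 6.997, 0.007, -0.0], 'tcp_pos': [0.155, 0.656, 0.234], 'eef_rot': [179.909, -0.007, -13.287], 'contact_force': [0.047, -1.005, -0.383], 'moment': [-0.034, 0.003, 0.044], 'gripper_width': 0.088} 0.008
side {'fovy': 55.6729, 'cx': 313.5573, 'cy': 197.0586, 'k1': 0.0105, 'rvec': [2.2383, -0.0979, 0.0485], 'tvec': [-0.5288, 0.0896, 0.8247]}
top {'fovy': 42.973, 'cx': 317.2556, 'cy': 202.371, 'k1': -0.0943, 'rvec': [2.1777, -2.1235, 0.1279], 'tvec': [0.0172, 0.5624, 1.0447]}
```

View pics/side0.png

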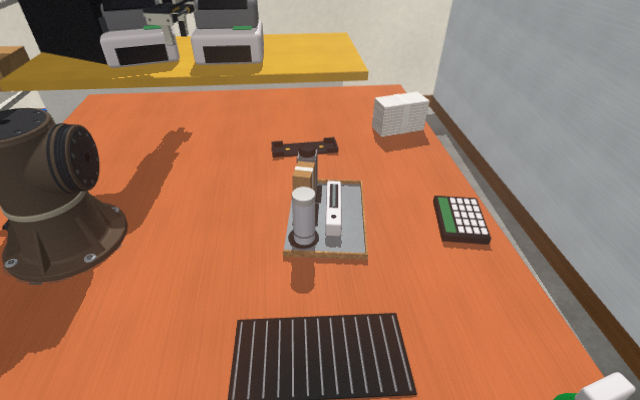

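View pics/top0.png

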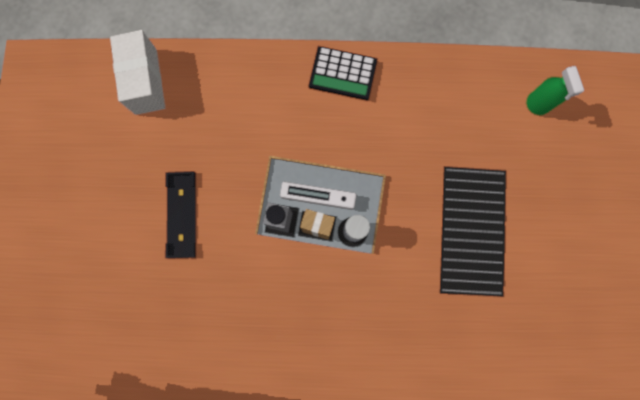

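The side view shows the tin nearest at (303,215), the carton at (304,175) and the canister behind it. The lamp lies along (334,210), the mat is at (320,355) and the cradle at (305,148). In the top view the canister is at (277,215), carton (318,225), tin (355,230), lamp (318,195), cradle (181,215) and mat (474,231). I'll enlarge these areas.

```bash
cat > h.py <<'E'
from plant import r
import cv2,numpy as np
def K(c):
    f=200/np.tan(np.radians(c["fovy"])/2); return np.array([[f,0,c["cx"]],[0,f,c["cy"]],[0,0,1.]])
def ray(c,uv):
    p=cv2.undistortPoints(np.array(uv,float).reshape(-1,1,2),K(c),np.array([c["k1"],0,0,0.]))[:,0]
    R=cv2.Rodrigues(np.array(c["rvec"],float))[0]; d=np.c_[p,np.ones(len(p))]@R
    return -R.T@np.array(c["tvec"],float), d
def onz(c,uv,z):
    o,d=ray(c,uv); return o+d*((z-o[2])/d[:,2])[:,None]
def tri(c1,u1,c2,u2):
    o1,d1=ray(c1,u1);o2,d2=ray(c2,u2);out=[]
    for a,b in zip(d1,d2):
        t,res=np.linalg.lstsq(np.c_[a,-b],o2-o1,rcond=None)[:2]
        out.append(np.r_[(o1+t[0]*a+o2+t[1]*b)/2,np.sqrt(res)])
    return np.array(out)
def proj(c,P):
    return cv2.projectPoints(np.array(P,float).reshape(-1,1,3),np.array(c["rvec"],float),np.array(c["tvec"],float),K(c),np.array([c["k1"],0,0,0.]))[0][:,0]
def cap(n,name=None):
    c=r.capture(n)
    if name: cv2.imwrite(f"pics/{name}.png",c["frame"][:,:,::-1])
    return c
def crop(c,x0,y0,x1,y1,s):
    im=cv2.resize(c["frame"][y0:y1,x0:x1,::-1],None,fx=s,fy=s,interpolation=cv2.INTER_CUBIC)
    for x in range((x0//10+1)*10,x1,10):
        k=int((x-x0+.5)*s); cv2.line(im,(k,0),(k,6),(0,255,255),1); 
        if x%20==0: cv2.putText(im,str(x),(k-10,16),0,.35,(0,255,255),1)
    for y in range((y0//10+1)*10,y1,10):
        k=int((y-y0+.5)*s); cv2.line(im,(0,k),(6,k),(0,255,255),1); cv2.putText(im,str(y),(8,k+4),0,.35,(0,255,255),1)
    return im
E
python3 - <<'E'
from h import *
t=cap("top"); s=cap("side")
cv2.imwrite("pics/a1.png",crop(t,250,150,394,258,5.5))
m=crop(s,265,130,375,265,4.4)
l=crop(t,155,160,212,270,5)
H=600; im=np.zeros((H,800,3),np.uint8); im[:m.shape[0],:m.shape[1]]=m; im[:l.shape[0],500:500+l.shape[1]]=l
cv2.imwrite("pics/a2.png",im)
# mat: dark regions in top & side
for n,c,(x0,y0,x1,y1) in [("top mat",t,(425,150,520,310)),("side mat",s,(220,305,425,400)),("top cradle",t,(155,160,212,270))]:
    g=c["frame"][y0:y1,x0:x1]; b=(g[...,0].astype(int)-g[...,2]<40).astype(np.uint8)
    b=cv2.morphologyEx(b,cv2.MORPH_OPEN,np.ones((3,3)))
    k=max(cv2.findContours(b,0,2)[0],key=cv2.contourArea); q=cv2.boxPoints(cv2.minAreaRect(k))+[x0,y0]
    print(n,q.round(1).tolist())
    print(np.round(onz(c,q,.004 if 'mat' in n else .016),4).tolist())
E
```

```text
top mat [[439.9, 293.4], [444.0, 166.8], [506.8, 168.8], [502.7, 295.5]]
[[0.3747, -0.2376, 0.004], [0.6526, -0.2478, 0.004], [0.6519, -0.3899, 0.004], [0.3724, -0.3756, 0.004]]
side mat [[224.6, 320.1], [411.7, 312.2], [415.3, 395.4], [228.2, 403.3]]
[[0.3544, -0.2378, 0.004], [0.6838, -0.2504, 0.004], [0.6473, -0.3907, 0.004], [0.3729, -0.3779, 0.004]]
top cradle [[166.0, 172.0], [195.0, 172.0], [195.0, 257.0], [166.0, 257.0]]
[[0.6238, 0.3673, 0.016], [0.6251, 0.3023, 0.016], [0.4392, 0.292, 0.016], [0.4372, 0.3556, 0.016]]
```

View pics/a1.png

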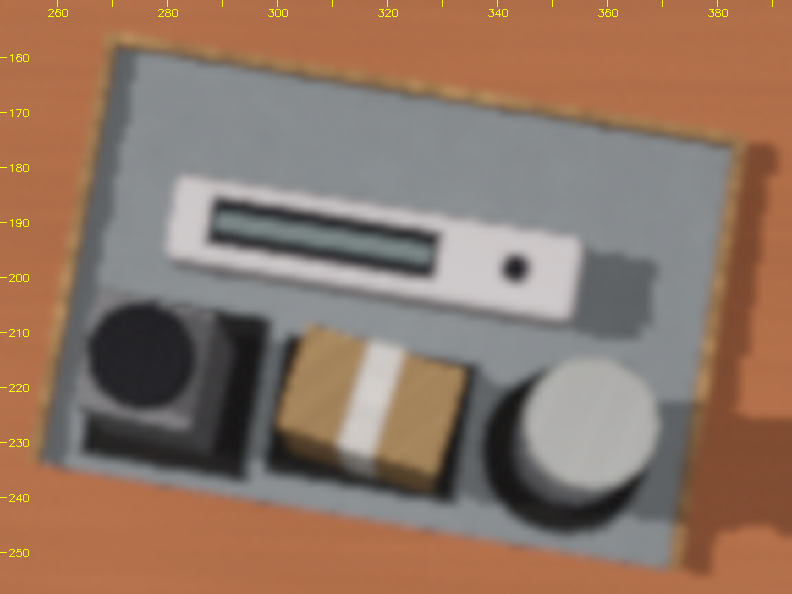

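View pics/a2.png

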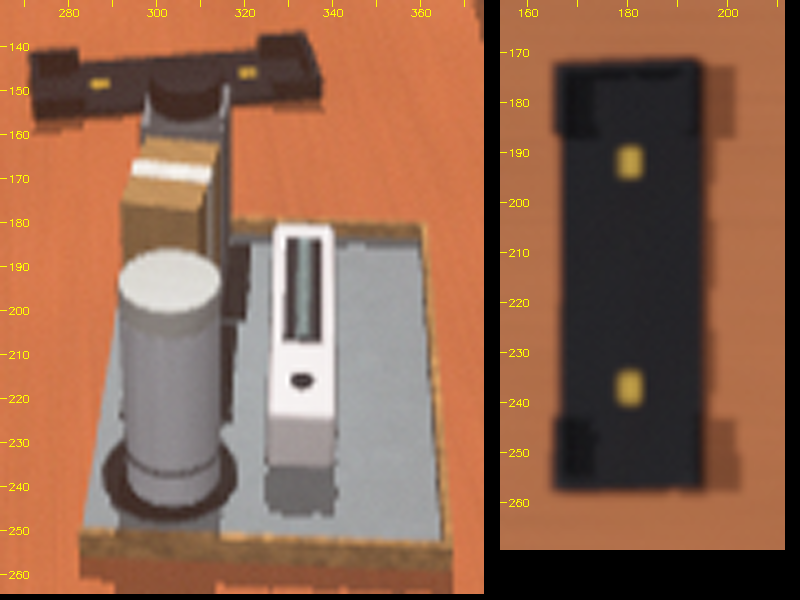

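The enlarged top view gives the cap centre at about (275.3,211.7), the tin top at (357,226.6), the carton top corners, the lamp corners and the pad edges. The side crop gives the tin top at (303.1,193.1), the lamp top corners and the cradle's gold marks at (287.2,148.4) and (320.9,145.9).

```bash
python3 - <<'E'
from h import *
np.set_printoptions(precision=4,suppress=True)
t=cap("top"); s=cap("side")
T=lambda *p:[[250+a/5.5-.5,150+b/5.5-.5] for a,b in p]
S=lambda *p:[[265+a/4.4-.5,130+b/4.4-.5] for a,b in p]
C=lambda *p:[[155+(a-500)/5-.5,160+b/5-.5] for a,b in p]
print("tri tin",tri(t,T((591,424)),s,S((170,280))))
print("tri lamp",tri(t,T((177,176),(582,237),(572,320),(167,260)),s,S((332,225),(336,418),(267,412),(274,225))))
print("tri carton",tri(t,T((313,325),(467,362),(440,463),(283,418)),s,S((220,143),(208,204),(121,200),(145,137))))
print("tri spots",tri(t,C((630,162),(629,388)),s,S((248,72),(100,83))))
print("cap",onz(t,T((142,342)),.139)," tin",onz(t,T((591,424)),.129))
def rect(n,p,z):
    P=onz(t,p,z); d=P[1]-P[0]; e=P[2]-P[1]; print(n,P[:,:2].mean(0) if len(p)==4 else ((P[0]+P[2])/2)[:2],"sides",np.linalg.norm(d),np.linalg.norm(e),"ang",np.degrees(np.arctan2(d[1],d[0])),np.degrees(np.arctan2(e[1],e[0])))
rect("carton",T((313,325),(467,362),(440,463),(283,418)),.134)
rect("lamp",T((177,176),(582,237),(572,320),(167,260)),.042)
rect("sqpad",T((83,455),(246,480),(270,320)),.009)
rect("oblong",T((265,470),(453,502),(478,365)),.009)
rect("cradle",C((555,62),(702,60),(702,490),(553,490)),.016)
P=onz(t,C((630,162),(629,388)),.005);print("spots",P,P.mean(0),np.degrees(np.arctan2(*(P[0]-P[1])[1::-1])))
P=onz(t,T((112,38),(745,143),(674,570),(40,462)),.016);print("tray",P)
P=onz(t,T((485,440),(562,533),(493,395),(520,520)),.009);print("round pts",P)
q=np.array([[443.5,166.5],[506.5,169.5],[503.5,296],[440,293]]);P=onz(t,q,.004);print("mat",P,P.mean(0))
E
```

```text
tri tin [[ 0.5054 -0.0477  0.1269  0.0012]]
tri lamp [[ 0.6049  0.1084  0.0386  0.0007]
 [ 0.5845 -0.0491  0.0387  0.0001]
 [ 0.5515 -0.0456  0.042   0.0002]
 [ 0.5723  0.1111  0.0386  0.0015]]
tri carton [[ 0.5369  0.0509  0.1339  0.0006]
 [ 0.5257 -0.0034  0.136   0.0021]
 [ 0.4879  0.0052  0.1349  0.0025]
 [ 0.5022  0.0604  0.1335  0.0028]]
tri spots [[0.582  0.3355 0.0038 0.0002]
 [0.482  0.33   0.0037 0.0004]]
cap [[0.5285 0.1103 0.139 ]]  tin [[ 0.5046 -0.0476  0.129 ]]
carton [0.5136 0.0283] sides 0.05555601871384997 0.036669681601664596 ang -102.1636198981037 166.36088194089902
lamp [0.5776 0.0311] sides 0.15832637305824604 0.03249069072571632 ang -97.26593943167333 174.12738437198396
sqpad [0.5249 0.1081] sides 0.06515837134108007 0.06405868251512802 ang -97.207332666369 -6.757056874577491
oblong [0.5149 0.0307] sides 0.07501847570185254 0.05502176246374077 ang -98.20902429682212 -9.066230889476802
cradle [0.5311 0.3302] sides 0.0658838065516946 0.18844140580120491 ang -88.01462476227755 -176.81260280054238
spots [[0.5817 0.3351 0.005 ]
 [0.4817 0.3296 0.005 ]] [0.5317 0.3324 0.005 ] 3.1363103764722995
tray [[ 0.6636  0.1383  0.016 ]
 [ 0.6272 -0.1148  0.016 ]
 [ 0.4577 -0.0886  0.016 ]
 [ 0.4935  0.1602  0.016 ]]
round pts [[ 0.5071 -0.0141  0.009 ]
 [ 0.4713 -0.0451  0.009 ]
 [ 0.525  -0.0169  0.009 ]
 [ 0.476  -0.0285  0.009 ]]
mat [[ 0.6532 -0.2466  0.004 ]
 [ 0.6504 -0.3891  0.004 ]
 [ 0.3712 -0.3774  0.004 ]
 [ 0.3755 -0.238   0.004 ]] [ 0.5126 -0.3128  0.004 ]
```

Two-view heights agree with the text: tin top 0.127, carton about 0.134, lamp about 0.040 and cradle marks 0.004. The pads are 78 mm apart in a row at about 8°. Jaws at yaw -98° suit everything in the tray.

```bash
cat >> h.py <<'E'
def go(*targets):
    s=r.get_state(); p=np.array(s["tcp_pos"]); y0=s["eef_rot"][2]; a=np.radians(y0)
    X=np.array([np.cos(a),np.sin(a),0]);Y=np.array([np.sin(a),-np.cos(a),0])
    print("t",round(s["time_s"],2),"pos",np.round(p,4),"rpy",np.round(s["eef_rot"],2),"w",round(s["gripper_width"],4),"F",np.round(s["contact_force"],1))
    for t in targets:
        d=np.array(t[:3])-p; dy=(t[3]-y0+180)%360-180
        print(t,"->",np.round([d@X*100,d@Y*100,-d[2]*100,-np.radians(dy)],2))
E
python3 -c "
from h import *
go((.42,.35,.235,-50),(.505,-.048,.20,-98))"
```

```text
t 0.3 pos [0.1551 0.6568 0.2342] rpy [ 1.7997e+02 -1.0000e-02 -1.3280e+01] w 0.0876 F [ 0.4 -1.   0.7]
(0.42, 0.35, 0.235, -50) -> [32.83 23.77 -0.08  0.64]
(0.505, -0.048, 0.2, -98) -> [50.25 60.55  3.42  1.48]
```

drive_tool:
  plan: "32.8 23.8 0 0.64; 32.8 23.8 0 0.64; 32.8 23.8 0 0.64; 32.8 23.8 0 0.64; 32.8 23.8 0 0.64; 32.8 23.8 0 0.64; 50.2 60.5 3.4 1.48; 50.2 60.5 3.4 1.48"
  fingers: -1
  squeeze: 25

```text
time_s: 1.3
tcp_pos: [0.4305, 0.25, 0.2247]
eef_rot: [-180.0, 0.0, -71.8]
contact_force: [1.1, -0.3, 0.1]
gripper_width: 0.0881
```

```bash
python3 -c "
from h import *
go((.505,-.048,.20,-98))"
```

```text
t 1.3 pos [0.4305 0.25   0.2247] rpy [-179.99    0.    -71.79] w 0.0881 F [ 1.1 -0.3  0.1]
(0.505, -0.048, 0.2, -98) -> [30.63  2.23  2.47  0.46]
```

drive_tool:
  plan: "30.6 2.2 2.5 0.46; 30.6 2.2 2.5 0.46; 30.6 2.2 2.5 0.46; 30.6 2.2 2.5 0.46; 30.6 2.2 2.5 0.46; 30.6 2.2 2.5 0.46; 30.6 2.2 2.5 0.46; 30.6 2.2 2.5 0.46"

```text
time_s: 2.3
tcp_pos: [0.5066, -0.0442, 0.2]
eef_rot: [-180.0, 0.0, -97.7]
contact_force: [-0.1, 0.8, 0.3]
gripper_width: 0.0878
```

```bash
python3 -c "
from h import *
go((.5046,-.0472,.09,-98))
c=cap('wrist','w1'); print({k:np.round(v,4) for k,v in c.items() if k!='frame'})
print(proj(c,[[.5046,-.0472,.129],[.504,-.0465,.009],[.5136,.0295,.134]]))"
```

```text
t 2.3 pos [ 0.5066 -0.0442  0.2   ] rpy [-1.7998e+02  1.0000e-02 -9.7710e+01] w 0.0878 F [-0.1  0.8  0.3]
(0.5046, -0.0472, 0.09, -98) -> [3.3e-01 1.6e-01 1.1e+01 1.0e-02]
{'fovy': np.float64(68.9759), 'cx': np.float64(322.7188), 'cy': np.float64(202.6514), 'k1': np.float64(-0.0431), 'rvec': array([-0.2055, -3.0774, -0.4757]), 'tvec': array([ 0.5078, -0.0499,  0.3511])}
[[324.33554584 213.06420983]
 [324.42972864 179.92103833]
 [325.67515324 298.26766754]]
```

View pics/w1.png

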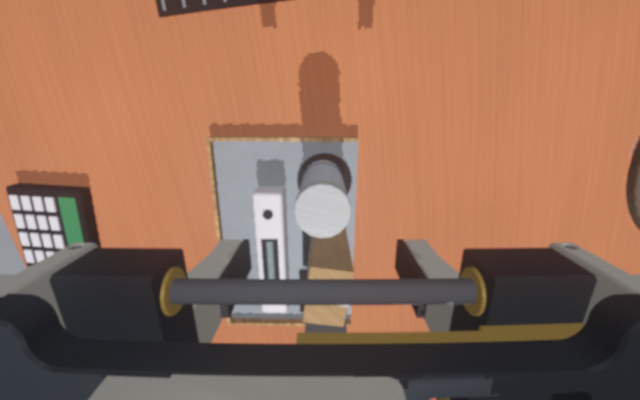

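The wrist view shows the tin top at (323,209), against a predicted (324,213), so it agrees within about 3 mm. Both fingers straddle clear. I'll go down and grip.

drive_tool:
  plan: "0.4 0.2 5 0; 0.4 0.2 10.8 0; 0.4 0.2 10.8 0; 0.4 0.2 10.8 0; 0.4 0.2 10.8 0"

```text
time_s: 2.98
tcp_pos: [0.5058, -0.0482, 0.0942]
eef_rot: [-179.8, 0.1, -97.7]
contact_force: [0.3, 0.6, 0.1]
gripper_width: 0.0878
```

drive_tool:
  plan: "0 0 0 0; 0 0 0 0; 0 0 0 0; 0 0 0 0; 0 0 0 0; 0 0 0 0"
  fingers: 1
  squeeze: 25

```text
time_s: 3.72
tcp_pos: [0.5042, -0.0488, 0.0917]
eef_rot: [-180.0, -0.0, -97.8]
contact_force: [1.2, -0.3, -0.5]
gripper_width: 0.0462
```

```bash
python3 -c "
from h import *
go((.5964,-.3459,.16,-98),(.5964,-.3459,.087,-98))"
```

```text
t 3.73 pos [ 0.5042 -0.0488  0.0917] rpy [-180.     -0.    -97.79] w 0.0462 F [ 1.2 -0.3 -0.5]
(0.5964, -0.3459, 0.16, -98) -> [ 28.18 -13.16  -6.83   0.  ]
(0.5964, -0.3459, 0.087, -98) -> [ 28.18 -13.16   0.47   0.  ]
```

drive_tool:
  plan: "0 0 -6.2 0; 6 -2.8 -7 0; 12 -5.6 -7 0; 18 -8.4 -7 0; 24 -11.2 -7 0; 28.2 -13.2 -7 0; 28.2 -13.2 -7 0; 28.2 -13.2 -7 0"

```text
time_s: 4.72
tcp_pos: [0.5958, -0.3461, 0.1605]
eef_rot: [179.9, 0.0, -97.9]
contact_force: [0.3, 0.3, -2.1]
gripper_width: 0.0463
```

```bash
python3 -c "
from h import *
go((.5964,-.3459,.16,-98),(.5964,-.3459,.087,-98))"
```

```text
t 4.72 pos [ 0.5958 -0.3461  0.1605] rpy [ 1.7987e+02  4.0000e-02 -9.7870e+01] w 0.0463 F [ 0.3  0.3 -2.1]
(0.5964, -0.3459, 0.16, -98) -> [-0.03 -0.06  0.05  0.  ]
(0.5964, -0.3459, 0.087, -98) -> [-0.03 -0.06  7.35  0.  ]
```

drive_tool:
  plan: "0 0 4 0; 0 0 6.5 0; 0 0 7.1 0; 0 0 7.3 0; 0 0 7.3 0; 0 0 7.3 0"

```text
time_s: 5.48
tcp_pos: [0.5972, -0.3462, 0.09]
eef_rot: [-179.9, -0.0, -97.8]
contact_force: [0.0, 0.8, -1.8]
gripper_width: 0.0465
```

```bash
python3 -c "
from h import *
go((.5964,-.3459,.087,-98))"
```

```text
t 5.47 pos [ 0.5972 -0.3462  0.09  ] rpy [-1.799e+02 -2.000e-02 -9.778e+01] w 0.0465 F [ 0.   0.8 -1.8]
(0.5964, -0.3459, 0.087, -98) -> [-0.02  0.09  0.3   0.  ]
```

drive_tool:
  plan: "0 0 0.2 0; 0 0 0.3 0; 0 0 0.3 0"

```text
time_s: 5.85
tcp_pos: [0.597, -0.3464, 0.0868]
eef_rot: [-179.9, -0.0, -97.8]
contact_force: [-0.7, 1.2, 4.5]
gripper_width: 0.0464
```

drive_tool:
  plan: "0 0 0 0; 0 0 0 0; 0 0 0 0; 0 0 0 0"

```text
time_s: 6.35
tcp_pos: [0.597, -0.3464, 0.0867]
eef_rot: [-179.9, -0.0, -97.8]
contact_force: [-1.2, 0.7, 5.2]
gripper_width: 0.0463
```

drive_tool:
  plan: "0 0 0 0; 0 0 0 0; 0 0 0 0; 0 0 0 0"
  fingers: -1

```text
time_s: 6.85
tcp_pos: [0.5966, -0.3461, 0.0856]
eef_rot: [180.0, 0.0, -97.8]
contact_force: [-0.4, -0.2, -0.2]
gripper_width: 0.0808
```

drive_tool:
  plan: "0 0 -6 0; 0 0 -11.3 0; -5.8 2.2 -11.3 0; -11.6 4.3 -11.3 0; -17.4 6.5 -11.3 0; -23.2 8.6 -11.3 0; -29 10.8 -11.3 0; -36 13.4 -11.3 0"

```text
time_s: 7.85
tcp_pos: [0.5147, 0.0186, 0.1991]
eef_rot: [-180.0, 0.0, -97.8]
contact_force: [0.7, 0.5, 0.9]
gripper_width: 0.0879
```

drive_tool:
  plan: "0 0 0 0; 0 0 0 0; 0 0 0 0; 0 0 0 0"

```text
time_s: 8.35
tcp_pos: [0.5155, 0.0157, 0.1986]
eef_rot: [180.0, -0.0, -97.9]
contact_force: [0.2, -0.8, 0.1]
gripper_width: 0.0878
```

```bash
python3 -c "
from h import *
go((.5135,.0283,.091,-98))
c=cap('wrist'); s=cap('side'); t=cap('top')
im=np.zeros((600,800,3),np.uint8); a=cv2.resize(c['frame'][100:320,180:460,::-1],None,fx=1.4,fy=1.4); im[:308,:392]=a
b=crop(t,420,150,520,310,3.5); im[:560,400:750]=b[:560,:350]
b=cv2.resize(s['frame'][200:400,200:430,::-1],None,fx=1.4,fy=1.4); im[310:590,:322]=b[:280]
cv2.imwrite('pics/b1.png',im)
print(proj(c,[[.5135,.0283,.134]]))"
```

```text
t 8.35 pos [0.5155 0.0157 0.1986] rpy [ 1.7999e+02 -1.0000e-02 -9.7910e+01] w 0.0878 F [ 0.2 -0.8  0.1]
(0.5135, 0.0283, 0.091, -98) -> [-1.22  0.37 10.76  0.  ]
[[326.88343792 234.0818642 ]]
```

View pics/b1.png

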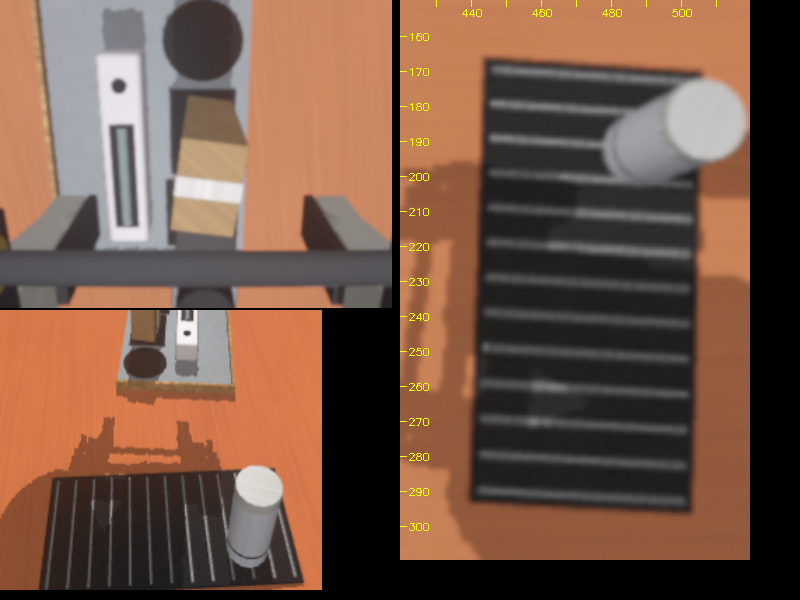

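The tin stands upright at the far end of the mat. In the wrist view the carton is turned about 5° from the pad and sits about 2 mm nearer the robot, so I'll turn the jaws to match.

drive_tool:
  plan: "-1.2 0.5 0 0.09; -1.2 0.5 4 0.09; -1.2 0.5 9 0.09; -1.2 0.5 10.8 0.09; -1.2 0.5 10.8 0.09; -1.2 0.5 10.8 0.09; -1.2 0.5 10.8 0.09"

```text
time_s: 9.38
tcp_pos: [0.5128, 0.0296, 0.092]
eef_rot: [-179.9, 0.1, -103.0]
contact_force: [-0.5, -0.4, -0.9]
gripper_width: 0.0876
```

drive_tool:
  plan: "0 0 0 0; 0 0 0 0; 0 0 0 0; 0 0 0 0; 0 0 0 0; 0 0 0 0; 0 0 0 0"
  fingers: 1

```text
time_s: 10.25
tcp_pos: [0.512, 0.0295, 0.0907]
eef_rot: [180.0, 0.0, -102.9]
contact_force: [-0.2, -0.5, -0.3]
gripper_width: 0.0385
```

```bash
python3 -c "
from h import *
go((.4266,-.3397,.16,-103),(.4266,-.3397,.087,-103))"
```

```text
t 10.25 pos [0.512  0.0295 0.0907] rpy [ 180.      0.   -102.95] w 0.0385 F [-0.2 -0.5 -0.3]
(0.4266, -0.3397, 0.16, -103) -> [37.89  0.05 -6.93  0.  ]
(0.4266, -0.3397, 0.087, -103) -> [37.89  0.05  0.37  0.  ]
```

drive_tool:
  plan: "0 0 -6 0; 6 0 -7 0; 12 0 -7 0; 18 0 -7 0; 24 0 -7 0; 30 0 -7 0; 36 0 -7 0; 37.9 0 -7 0"

```text
time_s: 11.25
tcp_pos: [0.4254, -0.3424, 0.16]
eef_rot: [179.9, 0.0, -103.1]
contact_force: [-0.2, 0.8, -2.5]
gripper_width: 0.0385
```

drive_tool:
  plan: "0 0 0 0; 0 0 0 0; 0 0 4 0; 0 0 6.5 0; 0 0 7.2 0; 0 0 7.2 0; 0 0 7.2 0; 0 0 7.2 0"

```text
time_s: 12.25
tcp_pos: [0.4277, -0.3401, 0.0898]
eef_rot: [-179.9, -0.0, -102.9]
contact_force: [0.6, 0.2, -1.9]
gripper_width: 0.038
```

```bash
python3 -c "
from h import *
go((.4266,-.3397,.0857,-103))
w=cap('wrist')"
```

```text
t 12.25 pos [ 0.4277 -0.3401  0.0898] rpy [-1.7990e+02 -1.0000e-02 -1.0294e+02] w 0.038 F [ 0.6  0.2 -1.9]
(0.4266, -0.3397, 0.0857, -103) -> [-0.01  0.12  0.41  0.  ]
```

drive_tool:
  plan: "0 0 0.2 0; 0 0 0.35 0; 0 0 0.35 0; 0 0 0.35 0"

```text
time_s: 12.8
tcp_pos: [0.4272, -0.3401, 0.0858]
eef_rot: [-180.0, -0.0, -102.9]
contact_force: [-1.5, 1.8, 5.9]
gripper_width: 0.0381
```

drive_tool:
  plan: "0 0 0 0; 0 0 0 0; 0 0 0 0; 0 0 0 0; 0 0 -6 0; 0 0 -11.4 0; -5 0 -11.4 0; -10 0 -11.4 0"
  fingers: -1

```text
time_s: 13.8
tcp_pos: [0.4497, -0.2418, 0.2]
eef_rot: [-179.9, 0.0, -103.1]
contact_force: [0.7, 0.2, -0.3]
gripper_width: 0.0873
```

drive_tool:
  plan: "-6 0 0 0; -12 0 0 0; -18 0 0 0; -24 0 0 0; -30 0 0 0; -36 0.2 0 0; -36 0.2 0 0; -36 0.2 0 0"

```text
time_s: 14.8
tcp_pos: [0.5278, 0.1088, 0.1989]
eef_rot: [180.0, -0.0, -102.9]
contact_force: [-0.0, 0.1, -0.1]
gripper_width: 0.0876
```

```bash
python3 -c "
from h import *
go((.528,.110,.091,-98))
c=cap('wrist'); t=cap('top')
im=np.zeros((600,800,3),np.uint8); a=crop(c,200,50,420,300,2.2); im[:a.shape[0],:a.shape[1]]=a
b=crop(t,420,150,520,310,3.0); im[:480,490:790]=b
cv2.imwrite('pics/b2.png',im)
print(proj(c,[[.5285,.1103,.139],[.5249,.1081,.009],[.5145,.0307,.009],[.504,-.0465,.009]]))"
```

```text
t 14.8 pos [0.5278 0.1088 0.1989] rpy [ 1.7996e+02 -3.0000e-02 -1.0290e+02] w 0.0876 F [-0.   0.1 -0.1]
(0.528, 0.11, 0.091, -98) -> [-1.200e-01  1.000e-02  1.079e+01 -9.000e-02]
[[321.84153409 223.84231813]
 [324.61591207 181.31320608]
 [318.45919173 113.71769864]
 [311.60874905  37.43851416]]
```

View pics/b2.png

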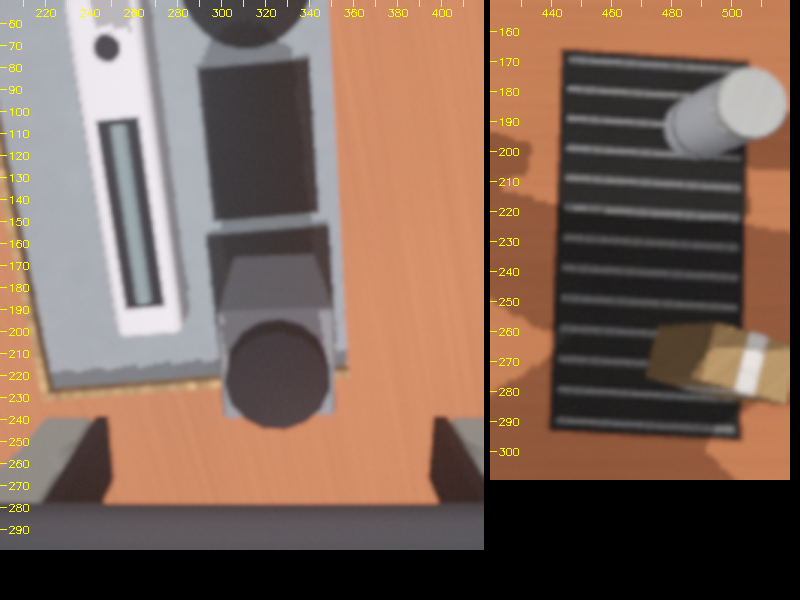

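The tin and carton stand on the mat. The cap centre is at about (325,219.5), which puts the canister near (0.526,0.108). It's aligned with the jaws as they are, and the uncovered pads match predictions to about 1 px.

drive_tool:
  plan: "0.1 0.2 4 0; 0.1 0.2 9 0; 0.1 0.2 10.8 0; 0.1 0.2 10.8 0; 0.1 0.2 10.8 0; 0.1 0.2 10.8 0"

```text
time_s: 15.65
tcp_pos: [0.5268, 0.1084, 0.0926]
eef_rot: [-179.9, 0.1, -103.0]
contact_force: [0.8, -0.0, -0.4]
gripper_width: 0.0876
```

drive_tool:
  plan: "0 0 0 0; 0 0 0 0; 0 0 0 0; 0 0 0 0; 0 0 0 0; 0 0 0 0; 0 0 0 0"
  fingers: 1

```text
time_s: 16.52
tcp_pos: [0.526, 0.1083, 0.0912]
eef_rot: [180.0, -0.0, -103.0]
contact_force: [-0.8, -0.1, -0.1]
gripper_width: 0.044
```

```bash
python3 -c "
from h import *
go((.5137,-.2828,.16,-103))"
```

```text
t 16.52 pos [0.526  0.1083 0.0912] rpy [ 179.99   -0.   -102.95] w 0.044 F [-0.8 -0.1 -0.1]
(0.5137, -0.2828, 0.16, -103) -> [38.39 -7.57 -6.88  0.  ]
```

drive_tool:
  plan: "0 0 -6 0; 6 -1.2 -7 0; 12 -2.4 -7 0; 18 -3.6 -7 0; 24 -4.8 -7 0; 30 -6 -7 0; 36 -7.1 -7 0; 38.4 -7.6 -7 0"

```text
time_s: 17.52
tcp_pos: [0.513, -0.2859, 0.1606]
eef_rot: [179.9, -0.0, -103.1]
contact_force: [-0.2, 0.7, -1.7]
gripper_width: 0.0441
```

drive_tool:
  plan: "0 0 0 0; 0 0 0 0; 0 0 4 0; 0 0 6.5 0; 0 0 7.4 0; 0 0 7.5 0; 0 0 7.5 0; 0 0 7.5 0"

```text
time_s: 18.52
tcp_pos: [0.5146, -0.2829, 0.087]
eef_rot: [-179.9, 0.0, -102.9]
contact_force: [-0.1, -1.3, -2.1]
gripper_width: 0.0444
```

drive_tool:
  plan: "0 0 0 0; 0 0 0 0"

```text
time_s: 18.77
tcp_pos: [0.5141, -0.283, 0.0864]
eef_rot: [-180.0, 0.0, -103.0]
contact_force: [1.1, 0.3, -2.2]
gripper_width: 0.0442
```

drive_tool:
  plan: "0 0 0.15 0; 0 0 0.15 0; 0 0 0.15 0"

```text
time_s: 19.15
tcp_pos: [0.5142, -0.2831, 0.0859]
eef_rot: [-180.0, -0.0, -102.9]
contact_force: [-3.1, 2.2, 8.4]
gripper_width: 0.0441
```

drive_tool:
  plan: "0 0 0 0; 0 0 0 0; 0 0 0 0; 0 0 0 0; 0 0 -6 0; 0 0 -11 0; 0 0 -11 0; 0 0 -11 0"
  fingers: -1

```text
time_s: 20.15
tcp_pos: [0.5138, -0.2828, 0.1946]
eef_rot: [-180.0, 0.0, -103.0]
contact_force: [1.1, 0.5, -1.0]
gripper_width: 0.0875
```

drive_tool:
  plan: "-6 0.1 0 -0.1; -12 0.3 0 -0.1; -18 0.5 0 -0.1; -24 0.7 0 -0.1; -30 0.8 0 -0.1; -32 0.8 3 -0.1; -32 0.8 5 -0.1; -32 0.8 5 -0.1"

```text
time_s: 21.15
tcp_pos: [0.5761, 0.0304, 0.1417]
eef_rot: [179.7, -0.2, -97.2]
contact_force: [0.2, 0.2, 0.4]
gripper_width: 0.0878
```

```bash
python3 -c "
from h import *
go((.5778,.0312,.018,-97.4))
c=cap('wrist'); t=cap('top')
im=np.zeros((600,800,3),np.uint8); a=crop(c,180,20,460,300,1.9); im[:a.shape[0],:a.shape[1]]=a
b=crop(t,430,150,520,310,2.6); im[:b.shape[0],550:550+b.shape[1]]=b
cv2.imwrite('pics/b3.png',im)
print(proj(c,[[.5777,.0312,.042],[.5249,.1081,.009],[.5145,.0307,.009],[.504,-.0465,.009]]))"
```

```text
t 21.15 pos [0.5761 0.0304 0.1417] rpy [ 1.7968e+02 -1.5000e-01 -9.7200e+01] w 0.0878 F [0.2 0.2 0.4]
(0.5778, 0.0312, 0.018, -97.4) -> [-0.1  -0.16 12.37  0.  ]
[[320.10070206 207.06462329]
 [377.26902543 258.28751953]
 [382.40367035 188.80614177]
 [388.14905497 107.86818173]]
```

View pics/b3.png

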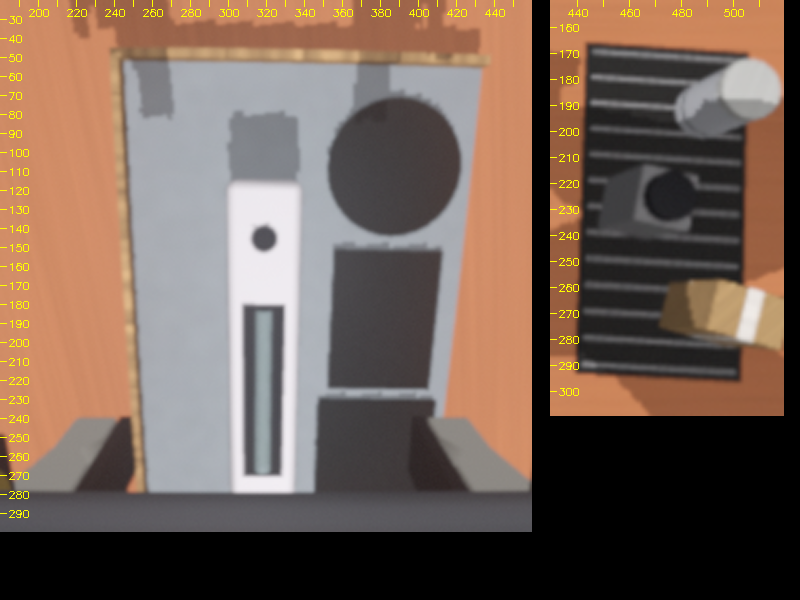

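All three containers stand upright on the mat. The wrist view shows the lamp parallel to the jaws with its centre line at column ≈318, and the pads within about 1.5 mm of my estimates. I'll approach with the jaws part-open to clear the tray rim.

drive_tool:
  plan: "-0.1 -0.3 3 0; -0.1 -0.3 6.5 0; -0.1 -0.3 6.5 0; -0.1 -0.3 6.5 0; -0.1 -0.3 6.5 0; -0.1 -0.3 6.5 0"
  fingers: -0.36

```text
time_s: 22.0
tcp_pos: [0.5817, 0.0314, 0.081]
eef_rot: [-179.9, 0.1, -97.2]
contact_force: [0.2, 0.0, 0.2]
gripper_width: 0.0595
```

```bash
python3 -c "
from h import *
go((.579,.0312,.022,-97.4))"
```

```text
t 22.0 pos [0.5817 0.0314 0.081 ] rpy [-1.799e+02  5.000e-02 -9.722e+01] w 0.0595 F [0.2 0.  0.2]
(0.579, 0.0312, 0.022, -97.4) -> [0.06 0.26 5.9  0.  ]
```

drive_tool:
  plan: "0 0.2 2.5 0; 0 0.2 5 0; 0 0.2 5.8 0; 0 0.2 5.8 0; 0 0.2 5.8 0"

```text
time_s: 22.62
tcp_pos: [0.5798, 0.0318, 0.0228]
eef_rot: [-179.9, 0.0, -97.2]
contact_force: [-0.4, -0.2, -0.4]
gripper_width: 0.0599
```

drive_tool:
  plan: "0 0 0 0; 0 0 0 0; 0 0 0 0; 0 0 0 0; 0 0 0 0; 0 0 0 0"
  fingers: 1
  squeeze: 25

```text
time_s: 23.38
tcp_pos: [0.5793, 0.0315, 0.022]
eef_rot: [-180.0, 0.0, -97.2]
contact_force: [-1.0, 0.5, 5.0]
gripper_width: 0.034
```

```bash
python3 -c "
from h import *
go((.5318,.3326,.12,3.1))"
```

```text
t 23.38 pos [0.5793 0.0315 0.022 ] rpy [-1.7998e+02  1.0000e-02 -9.7210e+01] w 0.034 F [-1.   0.5  5. ]
(0.5318, 0.3326, 0.12, 3.1) -> [-29.27   8.49  -9.8   -1.75]
```

drive_tool:
  plan: "0 0 -5 0; 0 0 -9 0; -4 1.2 -9.8 -0.18; -8 2.4 -9.8 -0.36; -12 3.6 -9.8 -0.54; -16 4.8 -9.8 -0.72; -20 6 -9.8 -0.9; -24 7.2 -9.8 -1.08"

```text
time_s: 24.38
tcp_pos: [0.537, 0.2797, 0.1191]
eef_rot: [179.9, 0.0, -35.0]
contact_force: [1.3, 0.2, -1.6]
gripper_width: 0.034
```

```bash
python3 -c "
from h import *
go((.5318,.3326,.12,3.1))"
```

```text
t 24.38 pos [0.537  0.2797 0.1191] rpy [ 1.7994e+02  3.0000e-02 -3.5010e+01] w 0.034 F [ 1.3  0.2 -1.6]
(0.5318, 0.3326, 0.12, 3.1) -> [-3.46 -4.04 -0.09 -0.67]
```

drive_tool:
  plan: "-3.3 -4 0 -0.66; -3.3 -4 0 -0.66; -3.3 -4 0 -0.66; -3.3 -4 0 -0.66; -3.3 -4 0 -0.66; -3.3 -4 0 -0.66; -3.3 -4 0 -0.66; -3.3 -4 0 -0.66"

```text
time_s: 25.38
tcp_pos: [0.534, 0.3303, 0.1198]
eef_rot: [-180.0, 0.0, 2.4]
contact_force: [-0.4, 0.2, -1.8]
gripper_width: 0.034
```

```bash
python3 -c "
from h import *
go((.5318,.3326,.12,3.1))
c=cap('wrist'); t=cap('top'); s=cap('side')
im=np.zeros((600,800,3),np.uint8); a=crop(c,160,60,480,320,1.6); im[:a.shape[0],:a.shape[1]]=a
b=crop(t,140,150,230,290,3.0); im[:b.shape[0],520:520+b.shape[1]]=b
b=crop(s,250,100,360,160,4);im[420:420+180,:440]=b[:180]
cv2.imwrite('pics/b4.png',im)
a=np.radians(3.1);u=np.array([np.cos(a),np.sin(a),0])
print(proj(c,[[.5817,.3353,.005],[.4818,.3298,.005]]))"
```

```text
t 25.38 pos [0.534  0.3303 0.1198] rpy [-180.      0.      2.43] w 0.034 F [-0.4  0.2 -1.8]
(0.5318, 0.3326, 0.12, 3.1) -> [-0.21 -0.24 -0.02 -0.01]
[[319.48113952 150.14818483]
 [320.944423   250.21189245]]
```

View pics/b4.png

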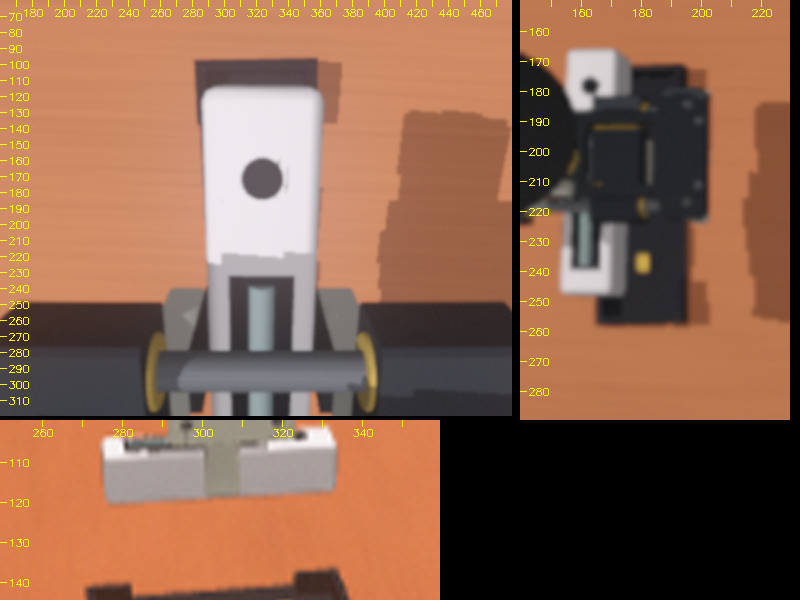

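```bash
python3 -c "
from h import *
t=cap('top')
T=lambda a,b:[140+(a-520)/3-.5,150+b/3-.5]
P=onz(t,[T(569,50),T(615,50),T(562,290),T(597,295)],.140)
print(P,P.mean(0)); e=P[:2].mean(0)-P[2:].mean(0); print(np.linalg.norm(e),np.degrees(np.arctan2(e[1],e[0])))
w=cap('wrist'); W=lambda a,b:[160+a/1.6-.5,60+b/1.6-.5]
P=onz(w,[W(204,90),W(322,90)],.140); print('wrist end',P)
go((.5318,.3326,.12,3.1))
"
```

```text
[[0.61227536 0.34900724 0.14      ]
 [0.61288597 0.31830099 0.14      ]
 [0.45564872 0.34319791 0.14      ]
 [0.45315521 0.32009246 0.14      ]] [0.53349131 0.33264965 0.14      ]
0.15819145127070064 0.7276377364000781
wrist end [[0.61324202 0.34923631 0.14      ]
 [0.61464164 0.31760644 0.14      ]]
t 25.62 pos [0.534  0.3304 0.1198] rpy [-180.     -0.      2.47] w 0.0336 F [-0.4 -0.1 -1.6]
(0.5318, 0.3326, 0.12, 3.1) -> [-0.21 -0.23 -0.02 -0.01]
```

The lamp hangs level and centred in the jaws to about 1 mm, and the cradle lies directly below. I'll lower it.

drive_tool:
  plan: "-0.2 -0.2 0 -0.01; -0.2 -0.2 4 -0.01; -0.2 -0.2 7.5 -0.01; -0.2 -0.2 9 -0.01; -0.2 -0.2 9.5 -0.01; -0.2 -0.2 9.5 -0.01; -0.2 -0.2 9.5 -0.01; -0.2 -0.2 9.5 -0.01"

```text
time_s: 26.62
tcp_pos: [0.5323, 0.3327, 0.0258]
eef_rot: [-179.9, -0.1, 3.1]
contact_force: [-0.3, 0.1, -0.7]
gripper_width: 0.0338
```

```bash
python3 -c "
from h import *
go((.5318,.3326,.021,3.1))"
```

```text
t 26.62 pos [0.5323 0.3327 0.0258] rpy [-1.7993e+02 -7.0000e-02  3.0500e+00] w 0.0338 F [-0.3  0.1 -0.7]
(0.5318, 0.3326, 0.021, 3.1) -> [-0.05  0.01  0.48 -0.  ]
```

drive_tool:
  plan: "0 0 0.2 0; 0 0 0.4 0; 0 0 0.4 0; 0 0 0.4 0"

```text
time_s: 27.12
tcp_pos: [0.532, 0.3323, 0.0211]
eef_rot: [-180.0, -0.0, 3.1]
contact_force: [-1.4, -0.1, 4.2]
gripper_width: 0.034
```

drive_tool:
  plan: "0 0 0 0; 0 0 0 0; 0 0 0 0; 0 0 0 0; 0 0 -4 0; 0 0 -10 0; 0 0 -16 0; 0 0 -18 0"
  fingers: -1

```text
time_s: 28.12
tcp_pos: [0.5334, 0.3334, 0.2057]
eef_rot: [-179.8, -0.3, 3.1]
contact_force: [-0.3, 0.0, -1.0]
gripper_width: 0.0877
```

drive_tool:
  plan: "-0.5 6 0 0.18; -1 12 0 0.36; -1.5 18 0 0.54; -2 24 0 0.72; -2.5 30 0 0.9; -3 36 0 1.08; -3.5 42 0 1.26; -4 48 0 1.44"

```text
time_s: 29.12
tcp_pos: [0.5172, -0.151, 0.2011]
eef_rot: [-180.0, -0.0, -79.8]
contact_force: [1.5, 0.2, -0.3]
gripper_width: 0.0876
```

```bash
python3 -c "
from h import *
go((.5138,-.2829,.20,-103))
t=cap('top'); s=cap('side')
im=np.zeros((600,800,3),np.uint8)
b=crop(t,145,150,225,275,4.4); im[:b.shape[0],:b.shape[1]]=b
b=crop(s,260,125,350,170,4.8);im[:b.shape[0],360:360+b.shape[1]]=b
cv2.imwrite('pics/b5.png',im)"
```

```text
t 29.12 pos [ 0.5172 -0.151   0.2011] rpy [-1.7995e+02 -1.0000e-02 -7.9780e+01] w 0.0876 F [ 1.5  0.2 -0.3]
(0.5138, -0.2829, 0.2, -103) -> [12.92  2.68  0.11  0.41]
```

View pics/b5.png

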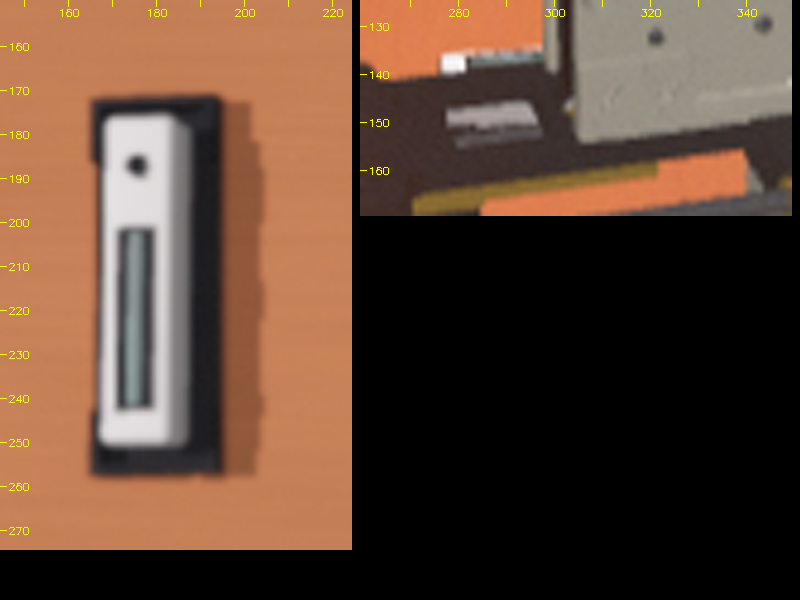

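The lamp lies inside the cradle between the end stops: top-view ends at rows ≈176 and 251, cradle at 172 to 258.

drive_tool:
  plan: "5 1 0 0.17; 10 2 0 0.34; 12.9 2.7 0 0.41; 12.9 2.7 0 0.41; 12.9 2.7 0 0.41; 12.9 2.7 0 0.41; 12.9 2.7 0 0.41"

```text
time_s: 30.1
tcp_pos: [0.5149, -0.2801, 0.201]
eef_rot: [-180.0, 0.0, -102.9]
contact_force: [0.5, -0.3, 0.2]
gripper_width: 0.0877
```

```bash
python3 -c "
from h import *
go((.5138,-.2829,.0905,-103))
t=cap('top')
T=lambda a,b:[145+a/4.4-.5,150+b/4.4-.5]
P=onz(t,[T(105,115),T(172,115),T(168,445),T(98,443)],.041);e=P[:2].mean(0)-P[2:].mean(0)
print(P.mean(0),np.linalg.norm(e),np.degrees(np.arctan2(e[1],e[0])))
"
```

```text
t 30.1 pos [ 0.5149 -0.2801  0.201 ] rpy [-179.97    0.   -102.86] w 0.0877 F [ 0.5 -0.3  0.2]
(0.5138, -0.2829, 0.0905, -103) -> [ 0.3   0.04 11.05  0.  ]
[0.53151754 0.33344913 0.041     ] 0.16049341662246297 2.5045254238130608
```

drive_tool:
  plan: "0.3 0 5 0; 0.3 0 10 0; 0.3 0 11.3 0; 0.3 0 11.3 0; 0.3 0 11.3 0; 0.3 0 11.3 0"

```text
time_s: 30.9
tcp_pos: [0.515, -0.2841, 0.0896]
eef_rot: [-179.8, -0.0, -102.9]
contact_force: [0.2, -0.3, 0.8]
gripper_width: 0.0875
```

drive_tool:
  plan: "0 0 0 0; 0 0 0 0; 0 0 0 0; 0 0 0 0; 0 0 0 0; 0 0 0 0; 0 0 0 0"
  fingers: 1

```text
time_s: 31.78
tcp_pos: [0.5139, -0.2838, 0.0877]
eef_rot: [180.0, 0.0, -103.0]
contact_force: [0.3, 0.1, 0.2]
gripper_width: 0.044
```

```bash
python3 -c "
from h import *
go((.5252,.1077,.16,-103))"
```

```text
t 31.77 pos [ 0.5139 -0.2838  0.0877] rpy [ 179.99    0.   -102.95] w 0.044 F [0.3 0.1 0.2]
(0.5252, 0.1077, 0.16, -103) -> [-38.41   7.67  -7.23   0.  ]
```

drive_tool:
  plan: "0 0 -6 0; -6 1.2 -7.2 0; -12 2.4 -7.2 0; -18 3.6 -7.2 0; -24 4.8 -7.2 0; -30 6 -7.2 0; -36 7.2 -7.2 0; -38.4 7.7 -7.2 0"

```text
time_s: 32.78
tcp_pos: [0.5247, 0.1107, 0.1597]
eef_rot: [-180.0, 0.0, -102.8]
contact_force: [0.3, -0.5, -2.5]
gripper_width: 0.0441
```

drive_tool:
  plan: "0 0 0 0; 0 0 0 0; 0 0 0 0; 0 0 3.5 0; 0 0 6 0; 0 0 6 0; 0 0 6 0; 0 0 6 0"

```text
time_s: 33.78
tcp_pos: [0.5257, 0.1078, 0.1011]
eef_rot: [-179.9, 0.1, -103.0]
contact_force: [0.6, 0.6, -1.9]
gripper_width: 0.0445
```

```bash
python3 -c "
from h import *
go((.5252,.1072,.0927,-103))"
```

```text
t 33.77 pos [0.5257 0.1078 0.1011] rpy [-1.7990e+02  8.0000e-02 -1.0296e+02] w 0.0445 F [ 0.6  0.6 -1.9]
(0.5252, 0.1072, 0.0927, -103) -> [0.07 0.04 0.84 0.  ]
```

drive_tool:
  plan: "0 0 0.4 0; 0 0 0.6 0; 0 0 0.75 0; 0 0 0.75 0; 0 0 0.75 0"

```text
time_s: 34.4
tcp_pos: [0.525, 0.1077, 0.0927]
eef_rot: [-180.0, -0.0, -102.9]
contact_force: [-2.5, -0.8, 5.7]
gripper_width: 0.0441
```

drive_tool:
  plan: "0 0 0 0; 0 0 0 0; 0 0 0 0; 0 0 0 0; 0 0 -6 0; 0 0 -10.8 0; 5 0 -10.8 0; 10 0 -10.8 0"
  fingers: -1

```text
time_s: 35.4
tcp_pos: [0.5024, 0.0096, 0.2009]
eef_rot: [-179.9, 0.1, -102.9]
contact_force: [-0.6, -0.8, -1.1]
gripper_width: 0.0877
```

drive_tool:
  plan: "6 0 0 0; 12 0 0 0; 18 0 0 0; 24 0 0 0; 30 -0.2 0 0; 35.8 -0.5 0 0; 35.8 -0.5 0 0; 35.8 -0.5 0 0"

```text
time_s: 36.4
tcp_pos: [0.4268, -0.3399, 0.1999]
eef_rot: [180.0, 0.0, -103.0]
contact_force: [0.1, 0.3, 0.6]
gripper_width: 0.0881
```

```bash
python3 -c "
from h import *
go((.4270,-.3399,.088,-103))
c=cap('wrist','w5'); t=cap('top'); print(proj(c,[[.427,-.341,.129]]))
im=np.zeros((600,800,3),np.uint8); a=crop(c,180,50,460,320,1.6); im[:a.shape[0],:a.shape[1]]=a
b=crop(t,250,150,394,258,2.4); im[:b.shape[0],450:450+b.shape[1]]=b
cv2.imwrite('pics/b6.png',im)"
```

```text
t 36.4 pos [ 0.4268 -0.3399  0.1999] rpy [ 1.7997e+02  2.0000e-02 -1.0303e+02] w 0.0881 F [0.1 0.3 0.6]
(0.427, -0.3399, 0.088, -103) -> [-1.000e-02 -2.000e-02  1.119e+01 -0.000e+00]
[[321.70825087 215.77775091]]
```

View pics/b6.png

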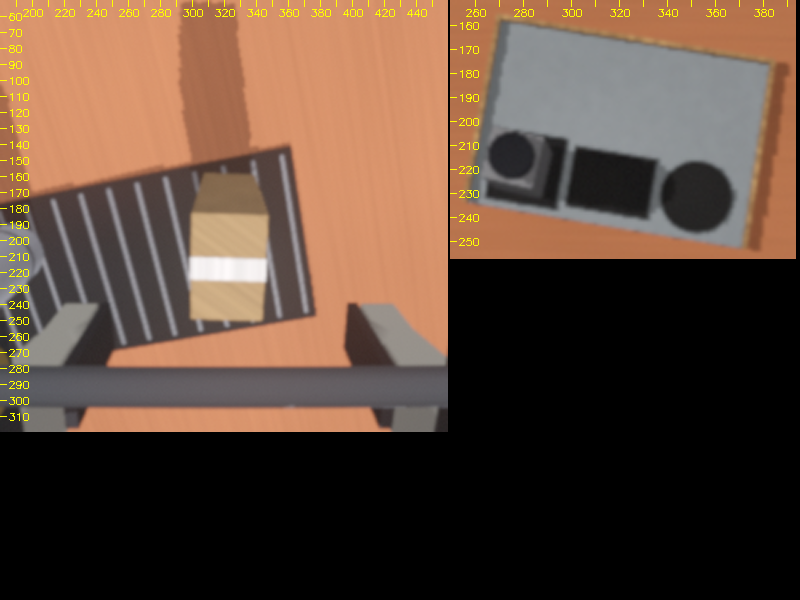

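The carton stands aligned with the jaws, its centre at (322.6,217) as predicted. The canister stands on its square pad.

drive_tool:
  plan: "0 0 5 0; 0 0 10 0; 0 0 11.2 0; 0 0 11.2 0; 0 0 11.2 0; 0 0 11.2 0"

```text
time_s: 37.25
tcp_pos: [0.4282, -0.3401, 0.09]
eef_rot: [-179.8, -0.0, -102.9]
contact_force: [0.3, -0.3, 1.6]
gripper_width: 0.0875
```

drive_tool:
  plan: "0 0 0 0; 0 0 0 0; 0 0 0 0; 0 0 0 0; 0 0 0 0; 0 0 0 0; 0 0 0 0"
  fingers: 1

```text
time_s: 38.12
tcp_pos: [0.4272, -0.3398, 0.0882]
eef_rot: [180.0, 0.0, -102.9]
contact_force: [-0.5, -0.2, -1.4]
gripper_width: 0.0382
```

```bash
python3 -c "
from h import *
go((.5148,.0308,.16,-100))"
```

```text
t 38.12 pos [ 0.4272 -0.3398  0.0882] rpy [ 179.99    0.   -102.95] w 0.0382 F [-0.5 -0.2 -1.4]
(0.5148, 0.0308, 0.16, -100) -> [-38.08  -0.24  -7.18  -0.05]
```

drive_tool:
  plan: "0 0 -6 0; -6 0 -7.2 0; -12 0 -7.2 -0.05; -18 0 -7.2 -0.05; -24 0 -7.2 -0.05; -30 -0.1 -7.2 -0.05; -36 -0.2 -7.2 -0.05; -38 -0.2 -7.2 -0.05"

```text
time_s: 39.12
tcp_pos: [0.5146, 0.033, 0.16]
eef_rot: [180.0, 0.0, -99.9]
contact_force: [-0.0, 0.3, -2.2]
gripper_width: 0.0379
```

drive_tool:
  plan: "0 0 0 0; 0 0 0 0; 0 0 0 0; 0 0 3.5 0; 0 0 5.8 0; 0 0 6 0; 0 0 6 0; 0 0 6 0"

```text
time_s: 40.12
tcp_pos: [0.515, 0.0301, 0.1014]
eef_rot: [-179.9, 0.1, -100.1]
contact_force: [-0.2, -0.7, -2.3]
gripper_width: 0.0381
```

```bash
python3 -c "
from h import *
go((.5148,.0308,.0932,-100))"
```

```text
t 40.12 pos [0.515  0.0301 0.1014] rpy [-1.799e+02  5.000e-02 -1.001e+02] w 0.0381 F [-0.2 -0.7 -2.3]
(0.5148, 0.0308, 0.0932, -100) -> [-0.07  0.03  0.82 -0.  ]
```

drive_tool:
  plan: "0 0 0.4 0; 0 0 0.6 0; 0 0 0.75 0; 0 0 0.75 0; 0 0 0.75 0"

```text
time_s: 40.75
tcp_pos: [0.5143, 0.03, 0.0934]
eef_rot: [-180.0, -0.0, -100.1]
contact_force: [-2.7, -0.7, 6.3]
gripper_width: 0.038
```

drive_tool:
  plan: "0 0 0 0; 0 0 0 0; 0 0 0 0; 0 0 0 0; 0 0 -6 0; 0 0 -10.8 0; 0 0 -10.8 0; 5 -2 -10.8 0"
  fingers: -1

```text
time_s: 41.75
tcp_pos: [0.5255, -0.021, 0.2013]
eef_rot: [-179.9, 0.1, -99.8]
contact_force: [1.0, -0.1, 0.2]
gripper_width: 0.0876
```

drive_tool:
  plan: "5 -2 0 0; 10 -4.2 0 0; 15 -6.3 0 0; 20 -8.4 0 0; 25 -10.5 0 0; 30.6 -12.7 0 0; 30.6 -12.7 0 0; 30.6 -12.7 0 0"

```text
time_s: 42.75
tcp_pos: [0.5959, -0.3463, 0.1993]
eef_rot: [179.9, 0.0, -100.2]
contact_force: [-0.0, 0.6, -0.1]
gripper_width: 0.0879
```

```bash
python3 -c "
from h import *
go((.5968,-.3466,.088,-100))
c=cap('wrist','w6'); print(proj(c,[[.5968,-.3463,.124]]))"
```

```text
t 42.75 pos [ 0.5959 -0.3463  0.1993] rpy [ 1.7988e+02  3.0000e-02 -1.0015e+02] w 0.0879 F [-0.   0.6 -0.1]
(0.5968, -0.3466, 0.088, -100) -> [ 0.02 -0.09 11.13 -0.  ]
[[321.1816008  215.16886128]]
```

View pics/w6.png

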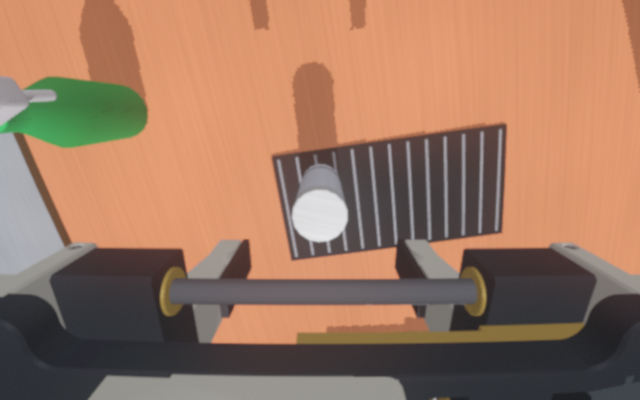

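The tin top is at (320,214), against a predicted (321,215), so it's where I left it. I'll grip it.

drive_tool:
  plan: "0 -0.1 5 0; 0 -0.1 10 0; 0 -0.1 11.1 0; 0 -0.1 11.1 0; 0 -0.1 11.1 0; 0 -0.1 11.1 0"

```text
time_s: 43.55
tcp_pos: [0.5987, -0.3466, 0.0919]
eef_rot: [-179.8, -0.0, -100.1]
contact_force: [-0.3, -0.1, -0.2]
gripper_width: 0.0874
```

drive_tool:
  plan: "0 0 0 0; 0 0 0 0; 0 0 0 0; 0 0 0 0; 0 0 0 0; 0 0 0 0; 0 0 0 0"
  fingers: 1

```text
time_s: 44.42
tcp_pos: [0.5977, -0.3463, 0.0897]
eef_rot: [180.0, 0.0, -100.1]
contact_force: [0.4, -0.5, -0.1]
gripper_width: 0.0461
```

```bash
python3 -c "
from h import *
go((.5045,-.0472,.16,-100))"
```

```text
t 44.42 pos [ 0.5977 -0.3463  0.0897] rpy [ 180.      0.   -100.08] w 0.0461 F [ 0.4 -0.5 -0.1]
(0.5045, -0.0472, 0.16, -100) -> [-27.82  14.41  -7.03  -0.  ]
```

drive_tool:
  plan: "0 0 -6 0; -5 2.6 -7 0; -10 5.2 -7 0; -15 7.8 -7 0; -20 10.4 -7 0; -25 13 -7 0; -27.8 14.4 -7 0; -27.8 14.4 -7 0"

```text
time_s: 45.42
tcp_pos: [0.5038, -0.0456, 0.16]
eef_rot: [-180.0, 0.0, -99.9]
contact_force: [1.4, -0.3, -0.8]
gripper_width: 0.0464
```

drive_tool:
  plan: "0 0 0 0; 0 0 0 0; 0 0 0 0; 0 0 3.5 0; 0 0 5.6 0; 0 0 5.7 0; 0 0 5.7 0; 0 0 5.7 0"

```text
time_s: 46.42
tcp_pos: [0.5053, -0.0474, 0.1038]
eef_rot: [-179.9, 0.0, -100.1]
contact_force: [-0.1, 0.8, -1.5]
gripper_width: 0.0463
```

```bash
python3 -c "
from h import *
go((.5045,-.0472,.0947,-100))"
```

```text
t 46.42 pos [ 0.5053 -0.0474  0.1038] rpy [-1.7991e+02  3.0000e-02 -1.0009e+02] w 0.0463 F [-0.1  0.8 -1.5]
(0.5045, -0.0472, 0.0947, -100) -> [-0.01  0.08  0.91 -0.  ]
```

drive_tool:
  plan: "0 0 0.4 0; 0 0 0.6 0; 0 0 0.8 0; 0 0 0.8 0; 0 0 0.8 0"

```text
time_s: 47.05
tcp_pos: [0.5045, -0.0474, 0.0947]
eef_rot: [180.0, 0.0, -100.1]
contact_force: [0.2, 0.1, -2.7]
gripper_width: 0.0462
```

drive_tool:
  plan: "0 0 0.1 0; 0 0 0.15 0; 0 0 0.15 0"

```text
time_s: 47.42
tcp_pos: [0.5049, -0.0477, 0.0945]
eef_rot: [-179.9, -0.0, -100.0]
contact_force: [-3.0, -1.5, 11.3]
gripper_width: 0.0466
```

Seated. I'll release, retreat toward the mat side and check.

drive_tool:
  plan: "0 0 0 0; 0 0 0 0; 0 0 0 0; 0 0 0 0; 0 0 -4 0; 0 0 -9 0; 0 0 -14 0; 0 0 -15 0"
  fingers: -1

```text
time_s: 48.42
tcp_pos: [0.5062, -0.0472, 0.2469]
eef_rot: [-179.7, 0.1, -100.1]
contact_force: [-0.1, 0.5, -0.3]
gripper_width: 0.0876
```

drive_tool:
  plan: "5 1 0 0; 10 3 0 0; 15 5 0 0; 20 7 0 0; 25 8 0 0; 30 8 0 0; 34 8 0 0; 34 8 0 0"

```text
time_s: 49.42
tcp_pos: [0.3651, -0.3699, 0.2418]
eef_rot: [179.9, 0.0, -100.3]
contact_force: [0.4, 0.3, -0.0]
gripper_width: 0.0878
```

```bash
python3 -c "
from h import *
go((.5,-.4,.2,-100))
t=cap('top'); s=cap('side','s9')
cv2.imwrite('pics/c1.png',crop(t,250,150,394,258,5.5))
cv2.imwrite('pics/c2.png',crop(s,260,125,380,265,4.2))
print(proj(t,[[.5253,.1077,.139],[.5148,.0303,.134],[.5045,-.047,.129]]),proj(s,[[.5253,.1077,.139],[.5148,.0303,.134],[.5045,-.047,.129]]))"
```

```text
t 49.42 pos [ 0.3651 -0.3699  0.2418] rpy [ 1.7987e+02  4.0000e-02 -1.0029e+02] w 0.0878 F [ 0.4  0.3 -0. ]
(0.5, -0.4, 0.2, -100) -> [ 5.500e-01 -1.381e+01  4.180e+00 -1.000e-02]
[[276.59724935 213.39084477]
 [316.76941971 220.09179777]
 [356.65972059 226.62814369]] [[307.02338609 146.69689534]
 [304.81185335 167.79359047]
 [302.35265488 192.14678971]]
```

View pics/c1.png

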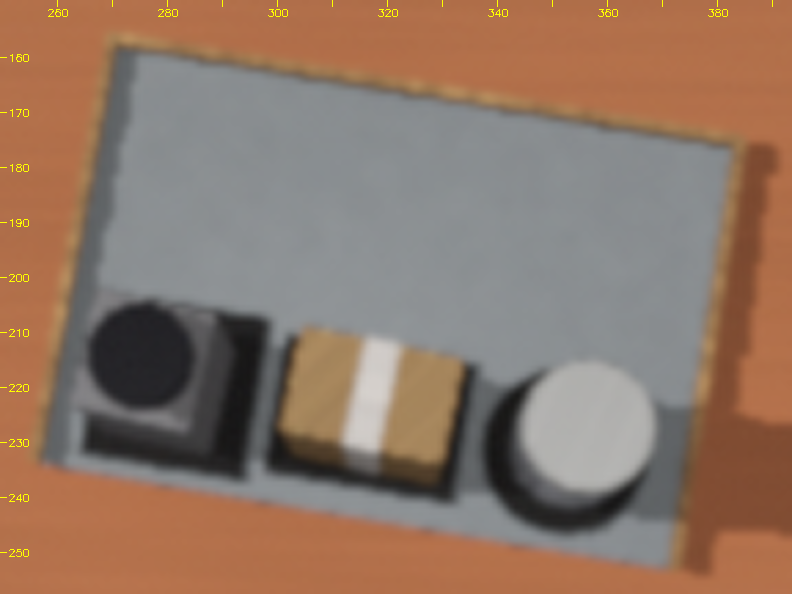

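View pics/c2.png

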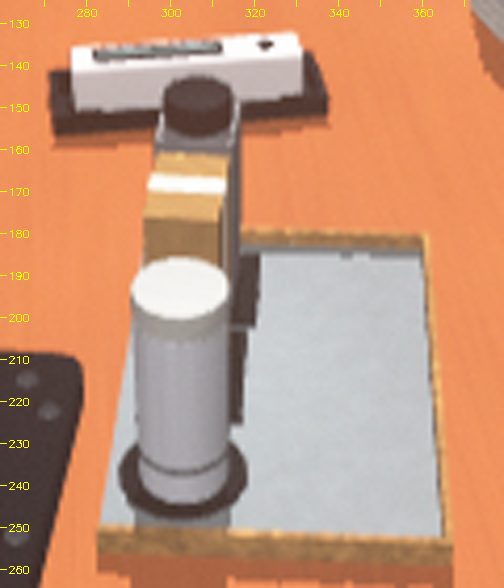

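The tin (356.4,227.0) and carton (317.1,220.8) match their pad targets to within 1 px. The cap is within about 5 mm at worst, all three are upright, and the lamp is flat in the cradle. I'm handing in.

```bash
python3 -c "
from plant import r
print(r.close_job()); print(r.get_state()['time_s'])"
```

```text
the job is handed in; nothing more can be done
None
the job is handed in; nothing more can be done
```

I handed the job in at about 49.5 s of the 134 s allowed; the system gives no verdict. I stood the tin, carton and canister on the mat and laid the lamp in its cradle. Then I returned the canister, carton and tin to their own pads, pressing each down until the wrist force showed contact before letting go.

Last checks:
- **Lamp:** the top camera, just after placing, put its centre within 1 mm of the cradle's centre and 0.6° off its line. The final side view still shows it flat between the end stops.
- **Tin and carton:** both tops are within 1 px (about 2 mm) of where they should be over their pads, and upright.
- **Canister:** it is upright on the square pad, but the cameras disagreed. The top camera puts it about 5 mm off centre; the wrist camera, before I first picked it up, and the arm position when I set it down both suggest about 1 mm. Either is inside the 13 mm limit.
- **Arm:** it stood clear of everything with the gripper open. No check failed.

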